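Bring the brake disc's access hole over the handbrake adjuster and point it out

ROBOT

A 6-joint arm with a two-finger parallel gripper is mounted at the origin on a cart in front of the work surface, level with it; the furniture and walls round the work are solid. World frame = base frame: x ahead of the robot, y to its left, z up, the work surface at z = 0. Lengths are in m, angles in rad, forces in N, time in s.
With the tool pointing down it reaches from about 0.3 to 0.95 m from the base axis. Payload 3.1 kg.
Tool frame: the origin (TCP) lies between the finger pads; the fingertips stand 19 mm ahead of it and the grasp point (between the pads) is the TCP; z points along the fingers, x is the direction in which the jaws open and shut, and the axes are right-handed (so a half turn about z gives the same grasp; the last joint's range is limited). The gripper opens to 85 mm and grips with 20 to 120 N. Pads are 22 mm wide; open, the fingers measure 114 mm over their backs; the gripper's body (76 mm by 85 mm) begins 54 mm behind the grasp point. The pads swing forward as they close: fully open they stand 13 mm farther back than shut.
Start: joints at [1.183, 0.308, 1.634, -0, 1.2, -0.07], TCP at [0.195, 0.594, 0.25] pointing down, gripper open.
Joint ranges: [-3.06, 3.06], [-0.79, 1.96], [0.05, 2.63], [-1.19, 4.34], [0.05, 2.64], [-2.94, 2.94]. Speed limits (rad/s): [2.79, 2.79, 3.14, 3.14, 3.14, 3.14].

INTERFACE

Orientations are given as a unit quaternion [x, y, z, w].
In Python, from workcell import status, snapshot, env gives the robot as it stands. The module is installed in compiled form; this text tells all that it offers.
- The arm moves only by the tool send_rows, never from a script. Its arguments are lists of equal length, an entry for each row: "claw": the opening, from 0 (shut) to 1 (fully open); "travel": the shift along the tool's x, y, z in mm, a list of three; "angular": the turn, a rotation vector about the tool's x, y, z in degrees, a list of three. In form: {"claw": [claw, ...], "travel": [[dx, dy, dz], ...], "angular": [[rx, ry, rz], ...]}. A call has 1 to 8 rows; each row shifts and turns the commanded pose from where the row before left it, along the tool's axes as they then stand; what a row does not reach is not made up. A row lasts 1/8 s, in which the tool goes at most 62.5 mm and 10.7 degrees, less where a joint would pass 70% of its speed; a pose out of reach is approached as far as the arm can. A call with a gripper value outside its range is refused whole. The fingers move at their own pace and stop on an object; "newtons" is the grip in N (left out, the last holds). Time passes only in rows, so rows that do not move let the fingers close. It gives the time, the measured TCP pose, the force and the opening at its end, in the units of the state.
- status.observe(): the state, without advancing time (a new reading comes with each control period).
- snapshot(name): name is "side" or "top"; returns a dict with "img" (420x560x3 uint8, red, green, blue), "fx", "fy", "cx", "cy" (pixels), "rvec" (rotation vector, rad) and "tvec" (3), from world to camera coordinates, as OpenCV has them. Camera axes: x right, y down, z forward; pixel columns grow to the right and rows downward; lengths in m; the calibration is good to about 2 mm. A picture is of the moment at which its call begins. There is no depth.
- env.hand_in(): hands the job in, once; it reports no verdict.
The state is a dict: "t": time; "joint_positions": joint angles; "qd": joint speeds; "joint_efforts": joint torques, N m; "tcp_pos": TCP position; "eef_rot": TCP orientation; "ft_force": force on the tool from outside, world axes, zero at the start; "torque": the same for the moment, N m; "grip_width": finger opening in m.
Only numpy, scipy, OpenCV 4.12 (cv2) and the standard library are available. Lean on these libraries where they do the work, as an engineer would, in place of code of your own. Each camera call takes 0.05 s, during which the arm holds its last target. There are 200 camera calls.

TASK

The handbrake on this hub is to be adjusted: push the wheel studs round with the fingertips to turn the brake disc until its large access hole stands over the adjuster, which sits under the disc straight across from the two caliper ears. Then show the mechanic where his screwdriver goes: point straight down at that hole, fingertips between the studs a centimetre or two above it and touching nothing, stay there two seconds and finish still pointing. Do not take a stud or its nut between the fingers, and leave the loose wheel nuts and tools where they lie.

Things in the scene. Friction and masses are not known exactly. Their poses are not given: they have to be found in the camera images.
- access_hole (a point): Centre of the access hole's rim, in the flat top face (z = 0.104) of the disc's raised middle, the hat. Round through hole, 22 mm across, 60 mm from the disc's axis, midway between two studs (67 mm apart, so shut fingers fit between them); turns with the disc. Two much smaller holes (8 mm) in the same face are of no interest.
- adjuster (a point): Where the hole must come: the point of the hat's face plane (z = 0.104) above the adjuster's star wheel. Fixed to the stand, 60 mm from the disc's axis, on the line from midway between the two caliper ears through the axis, on the far side. The steel star wheel (28 mm across) is seen only through the hole once over it. A screwdriver gets in while the hole is within 6 mm of this point.
- disc (a joint): Turning angle of the disc on its stand, rad, growing counter-clockwise seen from above; 0 (or a whole turn) is the access hole exactly over the adjuster. Turns without end either way on a stiff bearing: about 5 N of push at a stud moves it, and it stays where it is left.
- hub_cap (a point): Middle of the hub cap's top, on the disc's vertical axis, z = 0.123; the cap's foot is 67 mm across. The rusty brake disc lies flat round it on a stand: 260 mm across, its bright braking face 76 mm above the bench, its raised middle (hat) 168 mm across with its flat face 104 mm above the bench.
- ear_a (a point): Top of one of the two caliper ears, the drilled lugs 31 mm across of the stand that stick out from under the disc's edge, 155 mm from the axis, z = 0.058. The two stand 48 degrees apart seen from the axis. Both are fixed to the stand.
- ear_b (a point): Top of the other caliper ear, 126 mm from the first, z = 0.058.
- stud_1 (a point): Top of wheel stud 1, z = 0.138, on its axis. Threaded stud, 13 mm thick, 34 mm tall above the hat, 57 mm from the disc's axis; the five are 72 degrees (67 mm) apart and turn with the disc. From the access hole counter-clockwise they come at 36 degrees. Bare.
- stud_2 (a point): Top of wheel stud 2, z = 0.138, on its axis. Threaded stud, 13 mm thick, 34 mm tall above the hat, 57 mm from the disc's axis; the five are 72 degrees (67 mm) apart and turn with the disc. From the access hole counter-clockwise they come at 108 degrees. It carries a wheel nut, 21 mm across flats and 22 mm tall, down on the hat.
- stud_3 (a point): Top of wheel stud 3, z = 0.138, on its axis. Threaded stud, 13 mm thick, 34 mm tall above the hat, 57 mm from the disc's axis; the five are 72 degrees (67 mm) apart and turn with the disc. From the access hole counter-clockwise they come at 180 degrees. Bare.
- stud_4 (a point): Top of wheel stud 4, z = 0.138, on its axis. Threaded stud, 13 mm thick, 34 mm tall above the hat, 57 mm from the disc's axis; the five are 72 degrees (67 mm) apart and turn with the disc. From the access hole counter-clockwise they come at 252 degrees. It carries a wheel nut, 21 mm across flats and 22 mm tall, down on the hat.
- stud_5 (a point): Top of wheel stud 5, z = 0.138, on its axis. Threaded stud, 13 mm thick, 34 mm tall above the hat, 57 mm from the disc's axis; the five are 72 degrees (67 mm) apart and turn with the disc. From the access hole counter-clockwise they come at 324 degrees. Bare.
- nut_1: Loose wheel nut on the bench beside the disc, hexagon 21 mm across flats, 22 mm tall, steel. Origin at the centre of its underside. Bystander.
- nut_2: Loose wheel nut on the bench beside the disc, hexagon 21 mm across flats, 22 mm tall, steel. Origin at the centre of its underside. Bystander.
- nut_3: Loose wheel nut on the bench beside the disc, hexagon 21 mm across flats, 22 mm tall, steel. Origin at the centre of its underside. Bystander.
- screwdriver_blue: Screwdriver, 237 mm long, 33 mm thick handle, lying beside the work. Origin under its middle, length along its y axis. Bystander.
- wheel_wrench: Rusty wheel wrench, 249 mm long, 48 mm wide, lying beside the work. Origin under its middle, length along y. Bystander.
- ratchet_large: Ratchet wrench, 260 mm long, 37 mm wide, lying beside the work. Origin under its middle, length along y. Bystander.
- pliers_red: Pliers, 165 mm long, 58 mm wide, lying beside the work. Origin under their middle, length along y. Bystander.

How it is judged:
By the outcome, as a careful person would: the job done as asked, in the order asked, and still so for the second after the job is handed in, with the robot touching nothing.
It also fails if it takes over 45 s, if anything falls off the work surface, if the arm or the gripper's body presses on something with over 40 N, if the wrist force passes 120 N, or if a joint passes its speed limit or range.

## Working session

There is one attempt and no reset: what is moved stays moved. The work goes in short steps, Python scripts to look and compute and a tool call to move; the robot and the scene stay as the last step left them, time stands still between calls to the robot, and variables do not carry over. Pictures are saved under pics/ and viewed, about 8 in all and at most 12, crops included, and the job is handed in when it is done.

Besides the shell and the picture viewer there is one more tool, called after "Call:" in YAML: its name, and indented under it one key for each argument. send_rows: Moves the arm, as the interface text tells. Its arguments: {"type":"object","properties":{"claw":{"type":"array"},"travel":{"type":"array"},"angular":{"type":"array"},"newtons":{"type":"number"}},"required":["claw","travel","angular"]}

```bash
mkdir -p pics; cat > h.py <<'E'
import numpy as np, cv2
from workcell import status, snapshot, env
def save(n,f):
    s=snapshot(n); cv2.imwrite(f'pics/{f}.png',s['img'][:,:,::-1]); np.savez(f'pics/{f}.npz',**s); return s
def ray(s,px,z):
    K=np.array([[s['fx'],0,s['cx']],[0,s['fy'],s['cy']],[0,0,1.]])
    R=cv2.Rodrigues(np.array(s['rvec'],float))[0];t=np.array(s['tvec'],float).ravel()
    c=-R.T@t; d=R.T@np.linalg.inv(K)@np.array([px[0],px[1],1.]); return c+d*(z-c[2])/d[2]
def proj(s,p):
    K=np.array([[s['fx'],0,s['cx']],[0,s['fy'],s['cy']],[0,0,1.]])
    return cv2.projectPoints(np.atleast_2d(np.array(p,float)),np.array(s['rvec'],float),np.array(s['tvec'],float),K,None)[0][:,0]
E
python3 - <<'E'
from h import *
a=save('top','t0');b=save('side','s0')
for s in (a,b):print(s['fx'],s['cx'],s['cy'],(-cv2.Rodrigues(s['rvec'])[0].T@np.ravel(s['tvec'])).round(3))
print(status.observe())
E
```

```text
423.7296503709817 281.89940482476726 205.51068345563831 [0.296 0.016 1.429]
393.11294944957757 278.2789699204565 208.49523583888993 [ 0.159 -0.924  0.978]
{'t': 0.1, 'joint_positions': array([ 1.18331511e+00,  3.08934194e-01,  1.63506570e+00,  2.03288968e-06,
        1.19974280e+00, -6.96914978e-02]), 'qd': array([-0.00024812, -0.00289263, -0.00240939, -0.00063371,  0.00028669,
        0.00050692]), 'joint_efforts': array([-1.30598319e-04, -4.16404366e+01, -2.77645254e+01, -6.04152478e-05,
        4.01676734e-03, -6.48205713e-06]), 'tcp_pos': array([0.1950391, 0.5930282, 0.2491487]), 'eef_rot': array([ 8.10082373e-01,  5.86315097e-01, -9.13135900e-04,  5.67327280e-04]), 'ft_force': array([ 0.46665022,  0.14688061, -0.13341407]), 'torque': array([ 0.00132668, -0.01380678,  0.06414055]), 'grip_width': 0.08554725734897908}
```

View pics/t0.png

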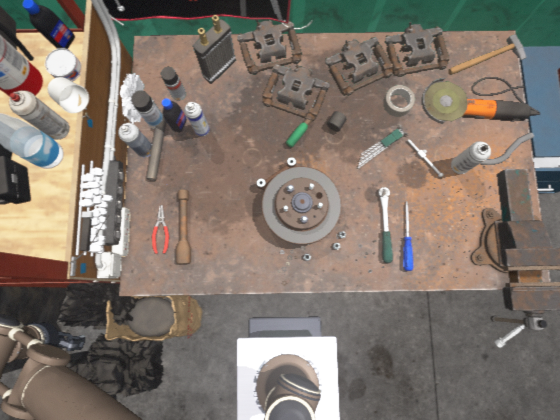

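View pics/s0.png

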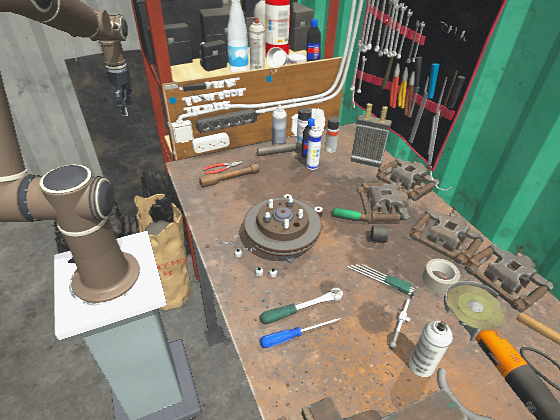

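The top view shows the disc centred near (302,203), with x pointing up and y to the left. The arm is clear of it. Next I'll zoom in on the disc.

```bash
python3 - <<'E'
from h import *
a=cv2.imread('pics/t0.png')[155:265,245:360];b=cv2.imread('pics/s0.png')[185:275,230:335]
a=cv2.resize(a,None,fx=5,fy=5,interpolation=cv2.INTER_CUBIC)
cv2.imwrite('pics/c0.png',a)
cv2.imwrite('pics/c1.png',cv2.resize(b,None,fx=6,fy=6,interpolation=cv2.INTER_CUBIC))
E
```

```text
(no output)
```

View pics/c0.png

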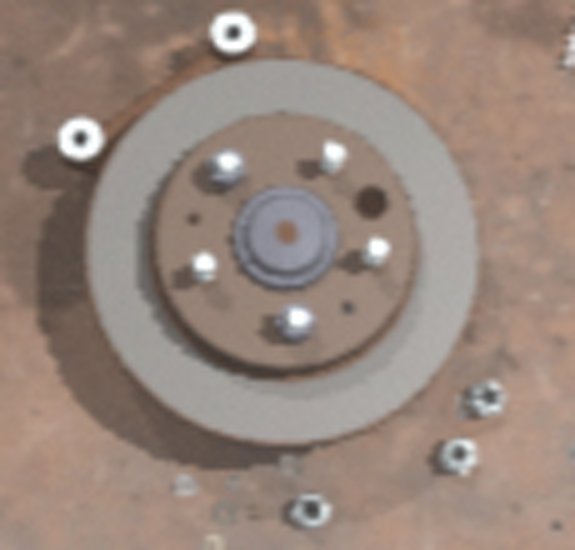

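View pics/c1.png

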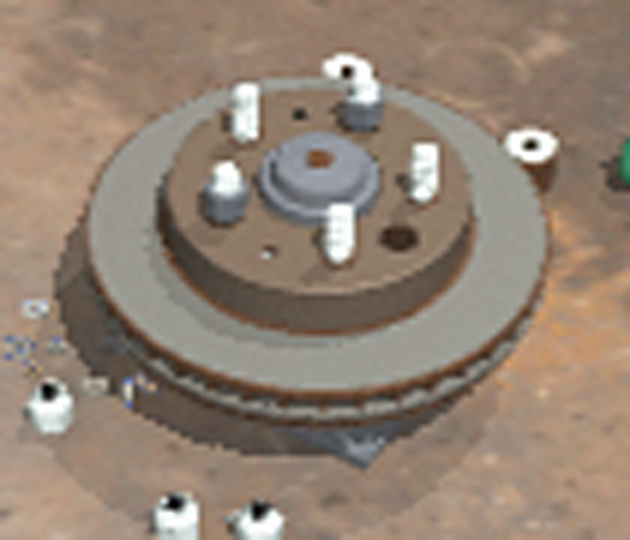

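In the crops, the ears are the two bright drilled rounds at crop (234,33) and (80,138). The access hole is at (372,202) and the cap at (287,233). The studs with nuts are at (226,166) and (294,321), and the bare ones at (333,155), (376,248) and (203,264). Three loose nuts lie at lower right.

```bash
cat >> h.py <<'E'
def blobs(s,thr,lo,roi,inv=False):
    pass
E
python3 - <<'E'
from h import *
a=dict(np.load('pics/t0.npz'));b=dict(np.load('pics/s0.npz'))
T=lambda u,v,z:ray(a,(245+(u+.5)/5-.5,155+(v+.5)/5-.5),z)[:2]
S=lambda u,v,z:ray(b,(230+(u+.5)/6-.5,185+(v+.5)/6-.5),z)[:2]
pts={'cap':(.123,(287,233),(319,158)),'ear1':(.058,(234,33),(532,146)),'ear2':(.058,(80,138),(348,70)),'hole':(.104,(372,202),(399,237)),
'bare1':(.138,(335,150),(425,148)),'bare2':(.138,(378,243),(340,209)),'bare3':(.138,(203,260),(245,88)),'n1':(.138,(230,160),(365,80)),'n2':(.138,(299,317),(225,168))}
P={k:(T(*t,z),S(*s,z)) for k,(z,t,s) in pts.items()}
for i in (0,1):
    Q={k:v[i] for k,v in P.items()}; c=Q['cap']
    m=(Q['ear1']+Q['ear2'])/2
    cd=np.mean([Q[k] for k in ('bare1','bare2','bare3','n1','n2')],0)
    # centre from ears
    print('cap',c.round(4),'studmean',cd.round(4),'eardist',np.linalg.norm(Q['ear1']-Q['ear2']).round(4))
    for k,v in Q.items(): d=v-cd;print(k,v.round(4),np.linalg.norm(d).round(4),np.degrees(np.arctan2(d[1],d[0])).round(1))
    d=cd-m;print('adj ang',np.degrees(np.arctan2(d[1],d[0])), 'r mid',np.linalg.norm(d))
E
```

```text
cap [ 0.5716 -0.0563] studmean [ 0.5731 -0.0568] eardist 0.1264
cap [ 0.5716 -0.0563] 0.0016 159.9
ear1 [ 0.7238 -0.0279] 0.1534 10.9
ear2 [0.6525 0.0765] 0.1552 59.2
hole [ 0.595  -0.1124] 0.0597 -68.5
bare1 [ 0.6212 -0.0871] 0.0568 -32.2
bare2 [ 0.5611 -0.1119] 0.0564 -102.3
bare3 [ 0.5522 -0.0028] 0.0579 111.1
n1 [ 0.6159 -0.021 ] 0.0558 40.0
n2 [ 0.5152 -0.0614] 0.058 -175.5
adj ang -144.80378488979727 r mid 0.14077078154791797
cap [ 0.5736 -0.0563] studmean [ 0.5736 -0.0565] eardist 0.1274
cap [ 0.5736 -0.0563] 0.0002 106.5
ear1 [ 0.7264 -0.0282] 0.1553 10.5
ear2 [0.6547 0.0771] 0.1562 58.8
hole [ 0.5966 -0.1117] 0.0598 -67.4
bare1 [ 0.6226 -0.0857] 0.057 -30.8
bare2 [ 0.5601 -0.1124] 0.0575 -103.6
bare3 [ 0.5521 -0.0028] 0.0578 111.9
n1 [ 0.6167 -0.0215] 0.0555 39.1
n2 [ 0.5166 -0.06  ] 0.0571 -176.5
adj ang -145.29510614372577 r mid 0.14216956081211413
```

Both views agree:

- Disc axis at about (0.5733, -0.0566).
- Hole at about -67.7° and adjuster at -145°, so the disc must turn about 77° clockwise.

I'll lower the shut fingers into the gap at the hole and push the bare stud on its clockwise side (stud 5). That finishes with the fingers already in the right gap.

Call:
send_rows:
  claw: [0, 0, 0, 0, 0, 0, 0, 0]
  travel:
    - [-39, 43, 0]
    - [-39, 43, 0]
    - [-39, 43, 0]
    - [-39, 43, 0]
    - [-39, 43, 0]
    - [-39, 43, 0]
    - [-39, 43, 0]
    - [-39, 43, 0]
  angular:
    - [0, 0, 0]
    - [0, 0, 0]
    - [0, 0, 0]
    - [0, 0, 0]
    - [0, 0, 0]
    - [0, 0, 0]
    - [0, 0, 0]
    - [0, 0, 0]

```text
t: 1.1
tcp_pos: [0.425, 0.1881, 0.2501]
eef_rot: [0.81, 0.586, 0.0, -0.0]
ft_force: [0.2, 0.5, 0.3]
grip_width: 0.0002
```

Call:
send_rows:
  claw: [0, 0, 0, 0, 0, 0, 0]
  travel:
    - [-39, 43, 0]
    - [-39, 43, 0]
    - [-39, 43, 0]
    - [-39, 43, 0]
    - [-39, 43, 0]
    - [-36, 41, 0]
    - [0, 0, 0]
  angular:
    - [0, 0, 0]
    - [0, 0, 0]
    - [0, 0, 0]
    - [0, 0, 0]
    - [0, 0, 0]
    - [0, 0, 0]
    - [0, 0, 0]

```text
t: 1.98
tcp_pos: [0.5968, -0.1131, 0.2496]
eef_rot: [0.811, 0.585, -0.0, 0.0]
ft_force: [-0.3, 0.1, -0.4]
grip_width: -0.0001
```

Call:
send_rows:
  claw: [0, 0, 0, 0, 0, 0]
  travel:
    - [0, 0, 0]
    - [0, 0, 0]
    - [0, 0, 0]
    - [0, 0, 0]
    - [0, 0, 0]
    - [0, 0, 0]
  angular:
    - [0, 0, -10]
    - [0, 0, -10]
    - [0, 0, -10]
    - [0, 0, -10.5]
    - [0, 0, 0]
    - [0, 0, 0]

```text
t: 2.72
tcp_pos: [0.5951, -0.1089, 0.25]
eef_rot: [0.558, 0.83, -0.0, -0.0]
ft_force: [-0.7, 0.1, -0.1]
grip_width: 0.0
```

```bash
cat >> h.py <<'E'
from scipy.spatial.transform import Rotation as Ro
C=np.array([.5733,-.0566])
def where():
    o=status.observe();R=Ro.from_quat(o['eef_rot']).as_matrix();p=o['tcp_pos'];d=p[:2]-C
    print('t',round(o['t'],2),'p',p.round(4),'r',np.linalg.norm(d).round(4),'alpha',np.degrees(np.arctan2(d[1],d[0])).round(2),'xang',np.degrees(np.arctan2(R[1,0],R[0,0])).round(2),'zax',R[:,2].round(4),'F',o['ft_force'].round(1),'w',round(o['grip_width'],4))
    return o,R,p
E
python3 -c "
from h import *
o,R,p=where()
a=np.radians(-67.7);t=np.array([*(C+.058*np.array([np.cos(a),np.sin(a)])),.137]);print('todo tool mm',(R.T@(t-p)*1e3).round(1))"
```

```text
t 2.73 p [ 0.5951 -0.1089  0.25  ] r 0.0567 alpha -67.34 xang 112.18 zax [-8.e-04  3.e-04 -1.e+00] F [-0.7  0.1 -0.1] w 0.0
todo tool mm [ -1.4  -0.3 113. ]
```

Call:
send_rows:
  claw: [0, 0, 0, 0, 0, 0]
  travel:
    - [-1, 0, 30]
    - [0, 0, 30]
    - [0, 0, 25]
    - [0, 0, 18]
    - [0, 0, 10]
    - [0, 0, 0]
  angular:
    - [0, 0, 0]
    - [0, 0, 0]
    - [0, 0, 0]
    - [0, 0, 0]
    - [0, 0, 0]
    - [0, 0, 0]

```text
t: 3.48
tcp_pos: [0.5957, -0.1104, 0.1368]
eef_rot: [0.557, 0.83, -0.0, -0.0]
ft_force: [0.2, -0.5, -0.3]
grip_width: -0.0002
```

```bash
python3 - <<'E'
from h import *
where();a=save('top','t1');b=save('side','s1')
x=cv2.resize(a['img'][155:265,245:345,::-1],(400,440),interpolation=cv2.INTER_CUBIC);y=cv2.resize(b['img'][165:275,230:330,::-1],(400,440),interpolation=cv2.INTER_CUBIC)
cv2.imwrite('pics/c2.png',np.hstack([x,y]))
E
```

```text
t 3.48 p [ 0.5957 -0.1104  0.1368] r 0.0583 alpha -67.37 xang 112.27 zax [-1.e-03  2.e-04 -1.e+00] F [ 0.2 -0.5 -0.3] w -0.0002
```

View pics/c2.png

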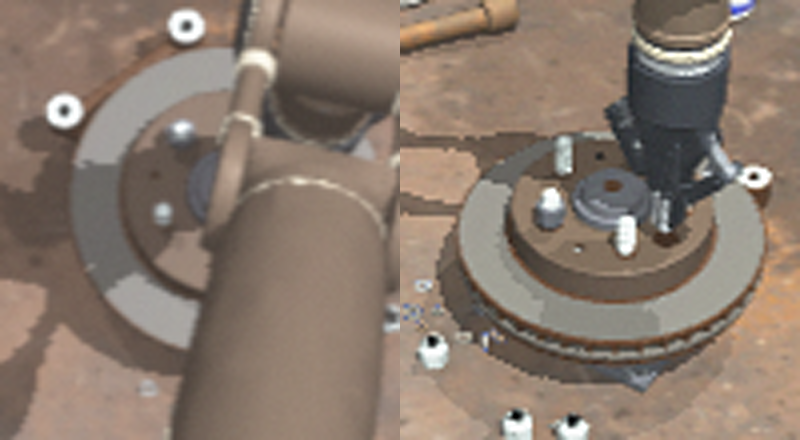

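The side view shows the fingers over the hole at crop (668,225), between the two bare studs and touching nothing. Now I'll push clockwise along the arc.

Call:
send_rows:
  claw: [0, 0, 0, 0, 0, 0, 0, 0]
  travel:
    - [0.2, -5, 0]
    - [0.2, -5, 0]
    - [0.2, -5, 0]
    - [0.2, -5, 0]
    - [0.2, -5, 0]
    - [0.2, -5, 0]
    - [0.2, -5, 0]
    - [0.2, -5, 0]
  angular:
    - [0, 0, 5]
    - [0, 0, 5]
    - [0, 0, 5]
    - [0, 0, 5]
    - [0, 0, 5]
    - [0, 0, 5]
    - [0, 0, 5]
    - [0, 0, 5]

```text
t: 4.58
tcp_pos: [0.5604, -0.1143, 0.1397]
eef_rot: [0.808, 0.589, 0.002, 0.005]
ft_force: [4.2, -4.7, -2.2]
grip_width: 0.0001
```

```bash
python3 -c "
from h import *
where()"
```

```text
t 4.58 p [ 0.5604 -0.1143  0.1397] r 0.0591 alpha -102.62 xang 72.14 zax [ 0.0093 -0.0045 -0.9999] F [ 4.2 -4.7 -2.2] w 0.0001
```

Call:
send_rows:
  claw: [0, 0, 0, 0, 0, 0, 0, 0]
  travel:
    - [0.3, -5, 0]
    - [0.3, -5, 0]
    - [0.3, -5, 0]
    - [0.3, -5, 0]
    - [0.3, -5, 0]
    - [0.3, -5, 0]
    - [0.3, -5, 0]
    - [0, 0, 0]
  angular:
    - [0, 0, 5]
    - [0, 0, 5]
    - [0, 0, 5]
    - [0, 0, 5]
    - [0, 0, 5]
    - [0, 0, 5]
    - [0, 0, 5]
    - [0, 0, 0]

```text
t: 5.58
tcp_pos: [0.53, -0.0924, 0.1389]
eef_rot: [0.947, 0.32, 0.001, 0.001]
ft_force: [0.7, -1.5, 2.0]
grip_width: -0.0004
```

```bash
python3 - <<'E'
from h import *
where();b=save('side','s2')
cv2.imwrite('pics/c3.png',cv2.resize(b['img'][175:275,225:335,::-1],None,fx=6,fy=6,interpolation=cv2.INTER_CUBIC))
E
```

```text
t 5.58 p [ 0.53   -0.0924  0.1389] r 0.0562 alpha -140.4 xang 37.3 zax [ 0.0031 -0.001  -1.    ] F [ 0.7 -1.5  2. ] w -0.0004
```

View pics/c3.png

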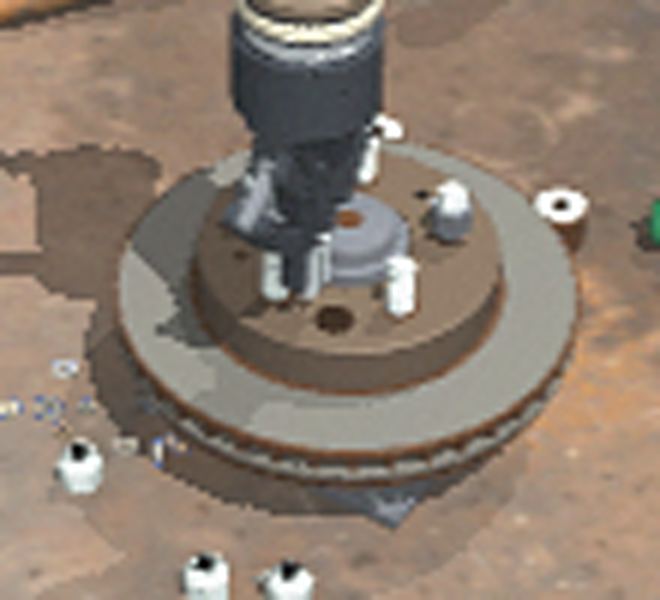

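The disc turned with the stud. The hole is now visible at crop (335,319), with stud 5 against the fingers at (275,255) and stud 1 at (400,262).

```bash
python3 - <<'E'
from h import *
b=dict(np.load('pics/s2.npz'))
for n,u,v,z in (('hole',335,319,.104),('stud1',402,262,.138),('nut2',452,187,.138)):
    p=ray(b,(225+(u+.5)/6-.5,175+(v+.5)/6-.5),z)[:2];d=p-C-[.0003,0];print(n,p.round(4),np.linalg.norm(d).round(4),np.degrees(np.arctan2(d[1],d[0])).round(1))
E
```

```text
hole [ 0.543 -0.108] 0.0598 -120.8
stud1 [ 0.578  -0.1138] 0.0574 -85.6
nut2 [ 0.6287 -0.0695] 0.0566 -13.2
```

About 23.8° to go. I'll push 22° and then check.

Call:
send_rows:
  claw: [0, 0, 0, 0, 0, 0, 0]
  travel:
    - [0, -5, 0]
    - [0, -5, 0]
    - [0.2, -5, 0]
    - [0.2, -4, 0]
    - [0.1, -3, 0]
    - [0, 0, 0]
    - [0, 0, 0]
  angular:
    - [0, 0, 5]
    - [0, 0, 5]
    - [0, 0, 5]
    - [0, 0, 4]
    - [0, 0, 3]
    - [0, 0, 0]
    - [0, 0, 0]

```text
t: 6.5
tcp_pos: [0.5199, -0.0729, 0.1381]
eef_rot: [0.991, 0.134, 0.001, 0.001]
ft_force: [1.6, -3.1, 1.6]
grip_width: -0.0002
```

```bash
python3 - <<'E'
from h import *
where();b=save('side','s3')
cv2.imwrite('pics/c4.png',cv2.resize(b['img'][175:275,225:335,::-1],None,fx=6,fy=6,interpolation=cv2.INTER_CUBIC))
E
```

```text
t 6.5 p [ 0.5199 -0.0729  0.1381] r 0.0558 alpha -162.97 xang 15.36 zax [ 2.4e-03 -9.0e-04 -1.0e+00] F [ 1.6 -3.1  1.6] w -0.0002
```

View pics/c4.png

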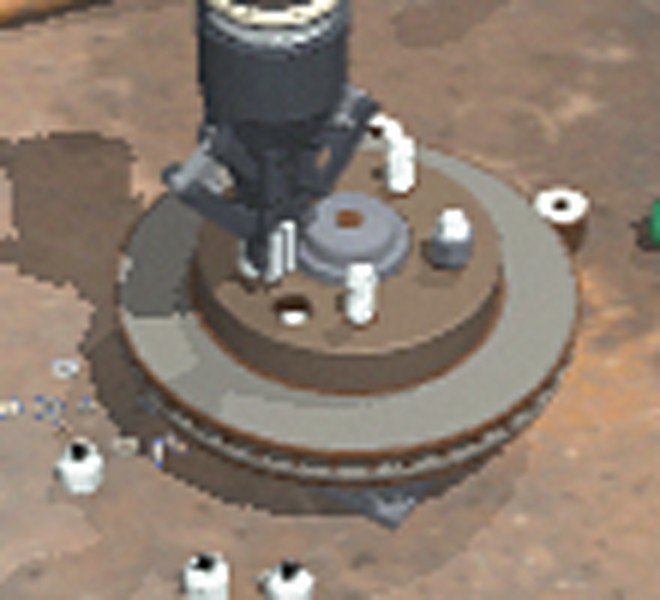

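The star wheel now shows bright through the hole at crop (293,310). Stud 1 is at (361,270) and the nut stud at (453,217).

```bash
python3 - <<'E'
from h import *
b=dict(np.load('pics/s3.npz'))
for n,u,v,z in (('hole',294,309,.104),('stud1',362,270,.138),('nut2',453,214,.138),('stud3',402,143,.138)):
    p=ray(b,(225+(u+.5)/6-.5,175+(v+.5)/6-.5),z)[:2];d=p-C-[.0003,0];print(n,p.round(4),np.linalg.norm(d).round(4),np.degrees(np.arctan2(d[1],d[0])).round(1))
E
```

```text
hole [ 0.5258 -0.0927] 0.0599 -142.9
stud1 [ 0.556  -0.1115] 0.0577 -107.8
nut2 [ 0.6195 -0.0897] 0.0566 -35.8
stud3 [ 0.6192 -0.0254] 0.0553 34.4
```

About 1.3° short, so I'll nudge it slightly and then back off to the middle of the gap over the hole.

Call:
send_rows:
  claw: [0, 0, 0, 0]
  travel:
    - [0, -0.7, 0]
    - [0, -0.7, 0]
    - [0, 0, 0]
    - [0, 0, 0]
  angular:
    - [0, 0, 0]
    - [0, 0, 0]
    - [0, 0, 0]
    - [0, 0, 0]

```text
t: 7.05
tcp_pos: [0.5198, -0.0718, 0.138]
eef_rot: [0.991, 0.133, 0.001, 0.001]
ft_force: [2.0, -4.7, 3.7]
grip_width: 0.0002
```

Call:
send_rows:
  claw: [0, 0, 0, 0, 0, 0, 0]
  travel:
    - [0, 5, 0]
    - [-0.8, 5, 0]
    - [-0.8, 5, 0]
    - [-0.8, 4.5, 0]
    - [0, 0, 0]
    - [0, 0, 0]
    - [0, 0, 0]
  angular:
    - [0, 0, -5]
    - [0, 0, -5]
    - [0, 0, -5]
    - [0, 0, -4.5]
    - [0, 0, 0]
    - [0, 0, 0]
    - [0, 0, 0]

```text
t: 7.92
tcp_pos: [0.5235, -0.0895, 0.137]
eef_rot: [0.954, 0.299, -0.0, -0.0]
ft_force: [0.6, 0.0, -1.0]
grip_width: -0.0
```

```bash
python3 - <<'E'
from h import *
o,R,p=where()
a=np.radians(-145.05);t=np.array([*(C+.06*np.array([np.cos(a),np.sin(a)])),.138]);print('todo',(R.T@(t-p)*1e3).round(1))
b=save('side','s4')
cv2.imwrite('pics/c5.png',cv2.resize(b['img'][175:275,225:335,::-1],None,fx=6,fy=6,interpolation=cv2.INTER_CUBIC))
E
```

```text
t 7.92 p [ 0.5235 -0.0895  0.137 ] r 0.0597 alpha -146.54 xang 34.77 zax [-9.e-04  7.e-04 -1.e+00] F [ 0.6  0.  -1. ] w -0.0
todo [-0.3  1.6 -1. ]
```

View pics/c5.png

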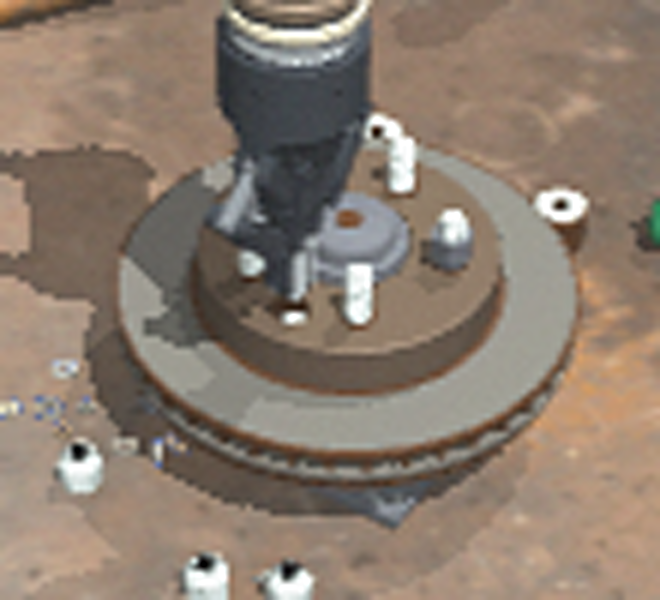

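The fingers are over the hole, between the studs and touching nothing, with the bright star wheel visible at (293,315). I'll centre them by 1.5 mm and hold.

Call:
send_rows:
  claw: [0, 0, 0, 0, 0, 0, 0, 0]
  travel:
    - [0, 1.5, 0]
    - [0, 0, 0]
    - [0, 0, 0]
    - [0, 0, 0]
    - [0, 0, 0]
    - [0, 0, 0]
    - [0, 0, 0]
    - [0, 0, 0]
  angular:
    - [0, 0, 0]
    - [0, 0, 0]
    - [0, 0, 0]
    - [0, 0, 0]
    - [0, 0, 0]
    - [0, 0, 0]
    - [0, 0, 0]
    - [0, 0, 0]

```text
t: 8.98
tcp_pos: [0.5247, -0.0913, 0.1373]
eef_rot: [0.954, 0.299, -0.0, -0.0]
ft_force: [-0.3, 0.1, 1.1]
grip_width: -0.0
```

Call:
send_rows:
  claw: [0, 0, 0, 0, 0, 0, 0, 0]
  travel:
    - [0, 0, 0]
    - [0, 0, 0]
    - [0, 0, 0]
    - [0, 0, 0]
    - [0, 0, 0]
    - [0, 0, 0]
    - [0, 0, 0]
    - [0, 0, 0]
  angular:
    - [0, 0, 0]
    - [0, 0, 0]
    - [0, 0, 0]
    - [0, 0, 0]
    - [0, 0, 0]
    - [0, 0, 0]
    - [0, 0, 0]
    - [0, 0, 0]

```text
t: 9.98
tcp_pos: [0.5247, -0.0913, 0.1373]
eef_rot: [0.954, 0.299, 0.0, 0.0]
ft_force: [0.7, 0.6, 0.2]
grip_width: 0.0004
```

Call:
send_rows:
  claw: [0, 0, 0, 0, 0, 0, 0, 0]
  travel:
    - [0, 0, 0]
    - [0, 0, 0]
    - [0, 0, 0]
    - [0, 0, 0]
    - [0, 0, 0]
    - [0, 0, 0]
    - [0, 0, 0]
    - [0, 0, 0]
  angular:
    - [0, 0, 0]
    - [0, 0, 0]
    - [0, 0, 0]
    - [0, 0, 0]
    - [0, 0, 0]
    - [0, 0, 0]
    - [0, 0, 0]
    - [0, 0, 0]

```text
t: 10.98
tcp_pos: [0.5247, -0.0913, 0.1373]
eef_rot: [0.954, 0.299, 0.0, 0.0]
ft_force: [-0.5, 0.4, 0.4]
grip_width: -0.0001
```

```bash
python3 - <<'E'
from h import *
where()
b=dict(np.load('pics/s4.npz'))
for n,u,v,z,o in (('stud1',361,270,.138,36),('nut2',453,214,.138,108),('stud3',403,143,.138,180)):
    p=ray(b,(225+(u+.5)/6-.5,175+(v+.5)/6-.5),z)[:2];d=p-C-[.0003,0];print(n,(np.degrees(np.arctan2(d[1],d[0]))-o).round(1))
print(env.hand_in())
E
```

```text
t 10.97 p [ 0.5247 -0.0913  0.1373] r 0.0597 alpha -144.5 xang 34.79 zax [ 0.  0. -1.] F [-0.5  0.4  0.4] w -0.0001
stud1 -144.3
nut2 -143.8
stud3 -146.1
the job is handed in; nothing more can be done
None
```

The access hole is now over the adjuster, and the shut fingers are pointing straight down at it. I turned the disc about 77° clockwise by pushing bare stud 5 with the shut fingertips, backed off to the middle of the gap, held for about 3 s and handed in at about 11 s.

**Last checks:**
- **Hole position:** the studs put the hole at -143.8° to -146.1°, against the adjuster at about -145°. That is roughly 1 mm off, and 6 mm is allowed. The three studs disagree with each other by about 2°. The star wheel was visible through the hole.
- **Pointing:** the fingertips are about 14 mm above the hat, at -144.5° and 59.7 mm from the axis. Wrist force was below about 1 N, which is sensor noise, so nothing is being touched.
- **Not checked:** I took no picture after the final 1.5 mm centring move. The stud angles come from the picture just before it, and the fingers were clear of the studs by then. I did not re-measure the loose nuts and tools; the fingers never went near them at bench height.

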